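Pick jar up on the narrow trolley shelf

TASK

Stand the screw-top jar of cocktail picks upright on the narrow raised oak shelf, centred across the shelf's width and midway between the two ribbed tumblers. Turn it so that the dark oak plaque on its side faces squarely out over the shelf's long edge that is away from the robot. Set the glass down gently and leave the tumblers and the bottle opener where they are.

Things in the scene. Friction and masses are not known exactly. Their poses are not given: they have to be found in the camera images.
- jar: Glass screw-top jar filled with bamboo picks, 130 mm tall, about 0.4 kg, standing on the trolley. Glass body 66 mm in diameter; the round steel screw lid on top is 58 mm in diameter and 24 mm high (106 to 130 mm above the foot) and is the place to grasp; it is screwed tight and turns with the jar. Origin at the centre of the foot, z up, x points out through the middle of the dark oak plaque.
- plaque (a point): Centre of the outer face of the dark oak plaque fixed to the jar's side: a chunky block 40 mm wide and 52 mm high, its face 45 mm from the jar's axis and its middle 53 mm above the jar's foot.
- shelf: Narrow raised oak shelf fixed on the trolley: a board 400 mm long (y), 60 mm wide (x) and 16 mm thick on two end panels, its top 90 mm above the trolley's surface. Origin under its middle on the trolley's surface; its x axis points across the board, away from the robot, y along the board to the left.
- shelf_mid (a point): Middle of the shelf's top face, axes as the shelf.
- tumbler_left: Ribbed blue drinking tumbler standing on the left part of the shelf: 95 mm tall, 54 mm in diameter at the foot, 68 mm at the rim, open upward. Origin at the centre of its foot.
- tumbler_right: The same kind of tumbler on the right part of the shelf. Origin at the centre of its foot.
- opener: Flat steel bottle opener, 170 mm long (along its x), 40 mm wide, 6 mm thick, lying on the trolley. Origin 85 mm from its ends, at the underside. (A short oak cabinet, 190 mm high, stands unused at the far left of the trolley, clear of all this.)
Not all that is in view belongs to the job. Leave any green or orange look-alike of the tumbler_right alone.

How it is judged:
By the outcome, as a careful person would: the job done as asked, in the order asked, and still so for the second after the job is handed in, with the robot touching nothing.
It also fails if it takes over 38 s, if anything falls off the work surface, if the arm or the gripper's body presses on something with over 40 N, if the wrist force passes 120 N, or if a joint passes its speed limit or range.

ROBOT

A 6-joint arm with a two-finger parallel gripper is mounted at the origin on the work surface. World frame = base frame: x ahead of the robot, y to its left, z up, the work surface at z = 0. Lengths are in m, angles in rad, forces in N, time in s.
With the tool pointing down it reaches from about 0.325 to 0.9 m from the base axis. Payload 6.1 kg.
Tool frame: the origin (TCP) lies at the very end of the fingers, on their centre line; the grasp point (between the pads) lies 19 mm behind it (r.grasp_offset is the distance from the TCP to the grasp point, in m); z points along the fingers, y is the line along which they close (so a half turn about z gives the same grasp; the last joint's range is limited). The gripper opens to 87 mm and grips with 3 to 60 N. Pads are 19 mm wide; open, the fingers measure 117 mm over their backs; the gripper's body (75 mm by 190 mm) begins 51 mm behind the grasp point.
Start: joints at [-1.41, 0.22, 1.526, -0, 1.395, -0.126], TCP at [0.177, -0.599, 0.198] pointing down, gripper open.
Joint ranges: [-2.98, 2.98], [-0.91, 2.08], [0.09, 2.57], [-1.24, 4.39], [0.2, 2.65], [-2.68, 2.68]. Speed limits (rad/s): [2.57, 2.57, 3.01, 3.14, 3.14, 3.14].

INTERFACE

Orientations are given as [roll, pitch, yaw] about the fixed x, y, z axes, in that order (R = Rz(yaw) Ry(pitch) Rx(roll)).
In Python, from rig import observe, optics, order, finder, r gives the robot as it stands. The module is installed in compiled form; this text tells all that it offers.
- The arm moves only by the tool arm_command, never from a script. Its arguments are lists of equal length, an entry for each row: "delta_rot": the turn, a rotation vector about the tool's x, y, z in rad, a list of three; "offset": the shift along the tool's x, y, z in mm, a list of three; "claw": the opening, from 0 (shut) to 1 (fully open). A call has 1 to 20 rows; each row is the pose to reach, as a shift and turn from the pose commanded when the call began, along the tool's axes at that moment; what a row does not reach only later rows make up. A row lasts 1/12 s, in which the tool goes at most 41.7 mm and 7.16 degrees, less where a joint would pass 70% of its speed; a pose out of reach is approached as far as the arm can. A call with a gripper value outside its range is refused whole. The fingers move at their own pace and stop on an object; the grip force is fixed at half the most. Time passes only in rows, so rows that repeat a pose let the fingers close. It gives the time, the measured TCP pose, the force, the opening and the grip force at its end, in the units of the state.
- observe(): the state, without advancing time (a new reading comes with each control period).
- optics.snapshot(name): name is "side" or "top"; returns (picture, depth): 384x512x3 uint8, red, green, blue; 384x512 float32, m along the optical axis (not along the pixel's ray), 0 where there is no reading.
- optics.camera_info(name): a dict with "camera_matrix" (3x3 intrinsics, pixels), "extrinsics" (4x4, takes a point from camera to world coordinates). Camera axes: x right, y up, looking along -z (the intrinsics and any distortion apply to the point x, -y, -z); pixel columns grow to the right and rows downward; lengths in m; the calibration is good to about 2 mm. A picture is of the moment at which its call begins. camera_info takes no time and is no camera call.
- order.hand_in(): hands the job in; it is judged then, once.
Trained networks look in the newest picture that a camera, given by its name, has taken for a name from the list of things; names that differ only in an ending like _2 or _b are one class to them, and where a whole thing is asked for, a point or a joint stands for the part that bears it (a point fixed in the world has none). Each returns a list of dicts, best first, with "confidence" (0 to 1); they miss things now and then, are a little off and sometimes report something else, mostly with a low value. They report only what shows in the picture. A call takes as long as a camera call. They do not tell look-alikes from the thing itself.
- finder.look_for(query, camera): "point" ([row, column] in pixels, amid what is visible of it).
- finder.silhouettes(query, camera): "mask" (384x512 bool, what is visible of it) and "point" ([row, column] in pixels, amid what is visible of it).
The state is a dict: "t": time; "joint_pos": joint angles; "qd": joint speeds; "tau": joint torques, N m; "tcp_pos": TCP position; "ee_rot": TCP orientation; "force": force on the tool from outside, world axes, zero at the start; "moment": the same for the moment, N m; "gripper_width": finger opening in m; "grasp_force": force on a finger pad.
Only numpy, scipy, OpenCV 4.12 (cv2) and the standard library are available. Lean on these libraries where they do the work, as an engineer would, in place of code of your own. Each camera call takes 0.05 s, during which the arm holds its last target. There are 200 camera calls.

## Working session

There is one attempt and no reset: what is moved stays moved. The work goes in short steps, Python scripts to look and compute and a tool call to move; the robot and the scene stay as the last step left them, time stands still between calls to the robot, and variables do not carry over. Pictures are saved under pics/ and viewed, at most 10 in all, crops included, and the job is handed in when it is done.

Besides the shell and the picture viewer there is one more tool, called by a JSON object that holds its "op" and its "data", one argument or row to a line. arm_command: Moves the arm, as the interface text tells. Its arguments: {"type":"object","properties":{"delta_rot":{"type":"array"},"offset":{"type":"array"},"claw":{"type":"array"}},"required":["delta_rot","offset","claw"]}

```bash
mkdir -p pics; cat > h.py <<'E'
import numpy as np, cv2
from rig import observe, optics, order, finder, r
def cloud(name, depth):
    ci=optics.camera_info(name); K=np.array(ci["camera_matrix"]); T=np.array(ci["extrinsics"])
    v,u=np.mgrid[:384,:512]; 
    x=(u-K[0,2])/K[0,0]*depth; y=(v-K[1,2])/K[1,1]*depth
    P=np.stack([x,-y,-depth],-1)@T[:3,:3].T+T[:3,3]
    P[depth<=0]=np.nan
    return P
E
python3 - <<'E'
from h import *
print({k:np.round(v,3) for k,v in observe().items()})
ims=[]
for c in("top","side"):
    im,d=optics.snapshot(c); np.savez(f"{c}0.npz",im=im,d=d); P=cloud(c,d)
    ci=optics.camera_info(c); print(c,{k:np.round(v,3).tolist() for k,v in ci.items()})
    cv2.imwrite(f"pics/{c}0.png",cv2.cvtColor(im,cv2.COLOR_RGB2BGR))
    for q in("jar","plaque","shelf","tumbler_left","tumbler_right","opener"):
        for s in finder.silhouettes(q,c):
            m=s["mask"]; pts=P[m]; pts=pts[~np.isnan(pts[:,0])]
            print(c,q,round(s["confidence"],2),np.round(s["point"]),m.sum(),np.round(np.percentile(pts,[3,50,97],axis=0),3).tolist() if len(pts) else None)
E
```

```text
{'t': np.float64(0.0), 'joint_pos': array([-1.41 ,  0.221,  1.528,  0.   ,  1.395, -0.126]), 'qd': array([-0.001, -0.   , -0.001, -0.   ,  0.   , -0.001]), 'tau': array([-2.0000e-03, -4.9461e+01, -3.8739e+01,  7.0000e-02,  5.7000e-02,
       -0.0000e+00]), 'tcp_pos': array([ 0.177, -0.599,  0.197]), 'ee_rot': array([-3.14 , -0.   ,  0.287]), 'force': array([-0.299, -0.528,  0.216]), 'moment': array([-0.007,  0.008, -0.005]), 'grasp_force': np.float64(0.0), 'gripper_width': np.float64(0.087)}
top {'camera_matrix': [[391.024, 0.0, 259.115], [0.0, 391.024, 191.136], [0.0, 0.0, 1.0]], 'extrinsics': [[0.021, 0.998, -0.063, 0.539], [-1.0, 0.022, 0.018, -0.003], [0.019, 0.062, 0.998, 1.042], [0.0, 0.0, 0.0, 1.0]]}
top jar 0.98 [263. 157.] 976 [[0.394, 0.191, 0.006], [0.427, 0.215, 0.127], [0.453, 0.261, 0.132]]
top plaque 0.69 [260. 156.] 913 [[0.397, 0.191, 0.015], [0.428, 0.214, 0.127], [0.452, 0.254, 0.133]]
top shelf 0.62 [166. 263.] 2802 [[0.625, -0.221, 0.084], [0.669, -0.028, 0.09], [0.711, 0.157, 0.093]]
top tumbler_left 0.85 [150. 213.] 771 [[0.662, 0.065, 0.096], [0.701, 0.099, 0.
[... 956 characters left out ...]
14, 0.249, 0.092], [0.447, 0.271, 0.131]]
side shelf 0.64 [171. 227.] 3235 [[0.621, -0.201, 0.009], [0.668, 0.008, 0.088], [0.718, 0.166, 0.092]]
side tumbler_left 0.93 [173. 194.] 1540 [[0.661, 0.069, 0.094], [0.686, 0.112, 0.157], [0.722, 0.131, 0.185]]
side tumbler_right 0.61 [169. 302.] 1133 [[0.507, -0.172, 0.003], [0.535, -0.123, 0.066], [0.567, -0.108, 0.095]]
side tumbler_right 0.59 [121. 266.] 1200 [[0.622, -0.185, 0.09], [0.648, -0.136, 0.156], [0.683, -0.122, 0.184]]
side tumbler_right 0.56 [143. 199.] 477 [[0.761, -0.091, 0.057], [0.807, -0.075, 0.083], [0.826, -0.026, 0.097]]
side opener 0.78 [167. 367.] 510 [[0.352, -0.307, -0.001], [0.417, -0.27, 0.005], [0.502, -0.23, 0.008]]
```

View pics/top0.png

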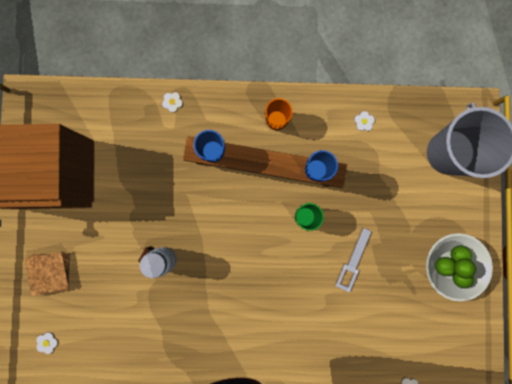

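View pics/side0.png

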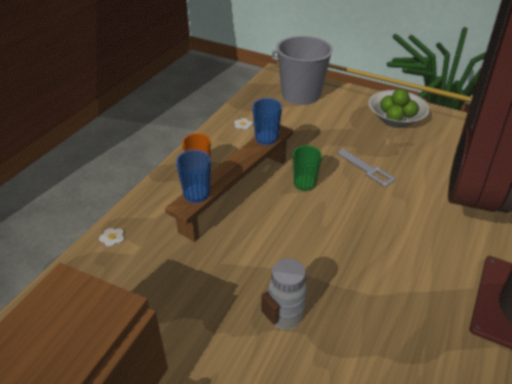

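```bash
cat > m.py <<'E'
from h import *
from scipy.optimize import least_squares
def circ(p,R=None):
    f=lambda q:np.hypot(p[:,0]-q[0],p[:,1]-q[1])-(R or q[2])
    s=least_squares(f,[*p.mean(0)[:2],.033],loss="soft_l1",f_scale=.002); return np.round(s.x,4)
def near(P,c,rad,z0,z1): 
    return (np.hypot(P[...,0]-c[0],P[...,1]-c[1])<rad)&(P[...,2]>z0)&(P[...,2]<z1)
def load(n,tag): 
    z=np.load(f"{n}{tag}.npz"); return z["im"],cloud(n,z["d"])
E
python3 - <<'E'
from m import *
A={}
for c in("top","side"):
    im,P=load(c,0); hsv=cv2.cvtColor(im,cv2.COLOR_RGB2HSV)
    j=near(P,(.424,.222),.06,.124,.137); p=P[j]; print(c,"lid",circ(p),j.sum(),np.median(p[:,2]),p[:,:2].min(0),p[:,:2].max(0))
    for n,t in(("L",(.693,.097)),("R",(.654,-.156))):
        blue=(hsv[...,0]>100)&(hsv[...,0]<125)&(hsv[...,1]>120)
        k=near(P,t,.06,.17,.195)&blue; print(c,n,circ(P[k],.0335),circ(P[k]),k.sum(),np.nanpercentile(P[k][:,2],95))
    s=near(P,(.67,-.03),.23,.08,.1)&(hsv[...,0]<20); q=P[s][:,:2]
    rr=cv2.minAreaRect((q*1000).astype(np.float32)); print(c,"shelf",rr,np.median(P[s][:,2]))
    m=near(P,(.424,.222),.062,.02,.095); b=m&(hsv[...,0]<15)&(hsv[...,1]>90)&(hsv[...,2]<110)
    q=P[b]; print(c,"plaque",b.sum(),np.round(np.median(q,0),3), np.round(q[::max(1,len(q)//25)],3).tolist())
im,_=load("side",0); im2,_=load("top",0)
a=cv2.resize(im[230:350,230:350],(560,560),interpolation=cv2.INTER_CUBIC);b=cv2.resize(im2[240:285,135:180],(240,240),interpolation=cv2.INTER_CUBIC)
o=np.zeros((560,800,3),np.uint8);o[:,:560]=a;o[:240,560:]=b
o[300:500,560:]=cv2.resize(im2[130:190,270:342],(240,200))
cv2.imwrite("pics/crop.png",o[...,::-1])
E
```

```text
top lid [0.4203 0.2221 0.0204] 510 0.12988459864249297 [0.39101791 0.19349863] [0.44838344 0.251482  ]
top L [0.6916 0.0939 0.033 ] [0.692  0.0947 0.031 ] 216 0.1871634095771811
top R [ 0.6526 -0.1558  0.033 ] [ 0.6531 -0.1562  0.0311] 222 0.1871922994687019
top shelf ((735.957763671875, -42.68934631347656), (399.41302490234375, 191.3982696533203), 81.3821792602539) 0.09015352708473584
top plaque 42 [0.448 0.255 0.078] [[0.455, 0.255, 0.076], [0.455, 0.253, 0.075], [0.455, 0.251, 0.076], [0.454, 0.249, 0.072], [0.454, 0.247, 0.07], [0.454, 0.247, 0.063], [0.453, 0.246, 0.056], [0.453, 0.245, 0.049], [0.452, 0.255, 0.078], [0.453, 0.251, 0.082], [0.453, 0.249, 0.08], [0.453, 0.247, 0.08], [0.452, 0.246, 0.076], [0.452, 0.245, 0.069], [0.45, 0.257, 0.077], [0.45, 0.255, 0.078], [0.45, 0.253, 0.076], [0.45, 0.25, 0.077], [0.45, 0.247, 0.079], [0.447, 0.257, 0.077], [0.448, 0.254, 0.079], [0.448, 0.252, 0.08], [0.448, 0.25, 0.078], [0.445, 0.26, 0.077], [0.445, 0.256, 0.08], [0.446, 0.254, 0.081], [0.445, 0.252, 0.079], [0.443, 0.259, 0.08], [0.443, 0.257, 0.077], [0.443, 0.254, 0.08], [
[... 565 characters left out ...]
39.88224792480469), (402.9726867675781, 195.1224365234375), 81.288330078125) 0.08911335331226916
side plaque 350 [0.433 0.267 0.066] [[0.449, 0.251, 0.081], [0.449, 0.255, 0.077], [0.449, 0.259, 0.075], [0.437, 0.259, 0.08], [0.449, 0.261, 0.069], [0.444, 0.263, 0.071], [0.441, 0.267, 0.075], [0.439, 0.266, 0.073], [0.438, 0.268, 0.073], [0.442, 0.264, 0.062], [0.45, 0.259, 0.048], [0.419, 0.267, 0.078], [0.422, 0.272, 0.079], [0.428, 0.271, 0.071], [0.436, 0.268, 0.06], [0.441, 0.266, 0.05], [0.446, 0.262, 0.039], [0.448, 0.262, 0.034], [0.418, 0.268, 0.062], [0.419, 0.266, 0.056], [0.44, 0.266, 0.036], [0.432, 0.27, 0.043], [0.422, 0.274, 0.052], [0.43, 0.27, 0.035], [0.419, 0.269, 0.039]]
```

View pics/crop.png

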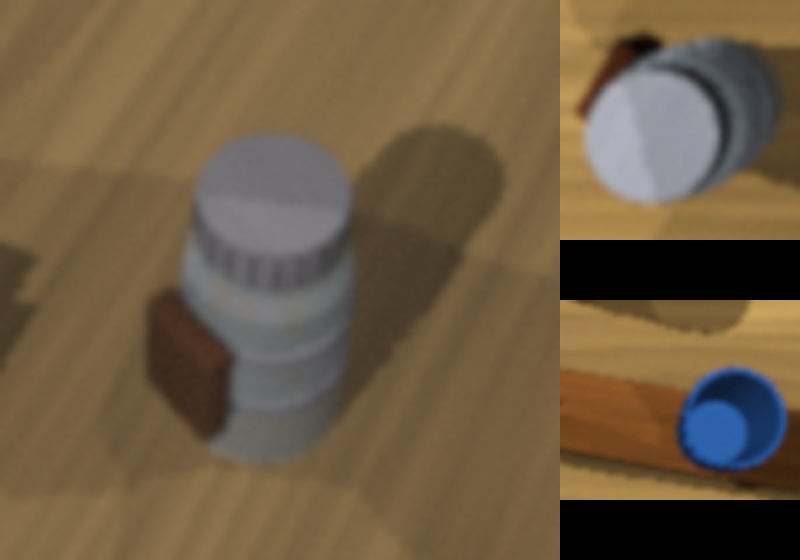

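```bash
cat >> m.py <<'E'
def plane(p,thr=.0015,vert=True):
    rng=np.random.default_rng(0);best=None
    for _ in range(400):
        a,b=p[rng.choice(len(p),2,False),:2]
        if np.hypot(*(a-b))<.012: continue
        n=np.array([-(b-a)[1],(b-a)[0]])/np.hypot(*(b-a)); i=abs((p[:,:2]-a)@n)<thr
        if best is None or i.sum()>best.sum(): best=i
    q=p[best,:2]; c=q.mean(0); n=np.linalg.svd(q-c)[2][1]
    return c,n,best.sum()
def shelf(P,hsv,yaw):
    ex=np.array([np.cos(yaw),np.sin(yaw)]);ey=np.array([-ex[1],ex[0]])
    m=(abs(P[...,2]-.09)<.006)&(abs(P[...,0]-.67)<.08)&(abs(P[...,1]+.03)<.21)
    q=P[m][:,:2]-[.6724,-.0292]; u=q@ex;v=q@ey;out=[]
    for b in np.arange(-.18,.18,.012):
        k=(v>b)&(v<b+.012)&(abs(u)<.05)
        if k.sum()>20 and min(abs(b+.006-.127),abs(b+.006+.127))>.045: out.append((b+.006,u[k].min(),u[k].max()))
    o=np.array(out); w=o[:,2]-o[:,1]; o=o[(w>.05)&(w<.07)]
    mid=(o[:,1]+o[:,2])/2; f=np.polyfit(o[:,0],mid,1); return len(o),np.median(o[:,2]-o[:,1]),np.median(mid),np.degrees(f[0]),v.min(),v.max()
E
python3 - <<'E'
from m import *
for c in("top","side"):
    im,P=load(c,0); hsv=cv2.cvtColor(im,cv2.COLOR_RGB2HSV)
    print(c,"shelf",np.round(shelf(P,hsv,np.radians(-8.8)),4))
    ctr=(.4197,.2225) if c=="top" else (.419,.2262)
    b=near(P,ctr,.062,.03,.076)&(hsv[...,0]<15)&(hsv[...,1]>90)&(hsv[...,2]<110)
    q=P[b]
    if len(q)>50:
        pc,n,k=plane(q); n=n*np.sign((pc-ctr)@n); print(c,"face",pc,np.degrees(np.arctan2(n[1],n[0])),(pc-ctr)@n,k,len(q))
    b=near(P,ctr,.062,.075,.086)&(hsv[...,0]<15)&(hsv[...,1]>90)&(hsv[...,2]<110); q=P[b]
    print(c,"top edge",len(q),cv2.minAreaRect((q[:,:2]*1000).astype(np.float32)))
    # shoulder: max radius by height
    for z in(.09,.097,.101,.105,.11,.115):
        k=near(P,ctr,.04,z-.002,z+.002); print(z,np.round(np.percentile(np.hypot(P[k][:,0]-ctr[0],P[k][:,1]-ctr[1]),[50,90]),4) if k.any() else None)
E
```

```text
top shelf [ 1.500e+01  5.970e-02 -7.000e-04 -2.534e-01 -2.035e-01  1.958e-01]
top top edge 36 ((441.9867248535156, 259.93768310546875), (9.185758590698242, 34.41685104370117), 50.32645034790039)
0.09 [0.0322 0.0325]
0.097 [0.0304 0.0315]
0.101 [0.0285 0.0301]
0.105 [0.028  0.0284]
0.11 [0.0284 0.029 ]
0.115 [0.0286 0.029 ]
side shelf [ 1.300e+01  6.030e-02 -1.800e-03 -3.882e-01 -2.025e-01  2.004e-01]
side face [0.43594753 0.2675177 ] 64.90746436323232 0.04460543598805419 182 231
side top edge 124 ((435.37384033203125, 262.4400329589844), (12.738105773925781, 37.791141510009766), 60.57040786743164)
0.09 [0.032 0.033]
0.097 [0.0297 0.0313]
0.101 [0.0283 0.0295]
0.105 [0.0275 0.0285]
0.11 [0.0282 0.0292]
0.115 [0.0282 0.0293]
```

The shelf carries the two blue tumblers, at top-view (150,213) and (166,321). The orange one (113,276) and the green one (218,305) stand on the trolley, so they are the look-alikes. The crop shows the plaque facing up-left of the jar, at about 65° in world yaw. Moving above the jar.

{"op": "arm_command", "data": {
  "delta_rot": [
    [0, 0, -0.76],
    [0, 0, -0.76],
    [0, 0, -0.76],
    [0, 0, -0.76],
    [0, 0, -0.76],
    [0, 0, -0.76],
    [0, 0, -0.76],
    [0, 0, -0.76],
    [0, 0, -0.76],
    [0, 0, -0.76],
    [0, 0, -0.76],
    [0, 0, -0.76],
    [0, 0, -0.76],
    [0, 0, -0.76],
    [0, 0, -0.76],
    [0, 0, -0.76],
    [0, 0, -0.76],
    [0, 0, -0.76],
    [0, 0, -0.76],
    [0, 0, -0.76]
  ],
  "offset": [
    [375, -305, -50],
    [375, -305, -50],
    [375, -305, -50],
    [375, -305, -50],
    [375, -305, -50],
    [375, -305, -50],
    [375, -305, -50],
    [375, -305, -50],
    [375, -305, -50],
    [375, -305, -50],
    [375, -305, -50],
    [465, -721, 0],
    [465, -721, 0],
    [465, -721, 0],
    [465, -721, 0],
    [465, -721, 0],
    [465, -721, 0],
    [465, -721, 0],
    [465, -721, 0],
    [465, -721, 0]
  ],
  "claw": [1, 1, 1, 1, 1, 1, 1, 1, 1, 1, 1, 1, 1, 1, 1, 1, 1, 1, 1, 1]
}}

```text
t: 2.37
tcp_pos: [0.4211, 0.1513, 0.2061]
ee_rot: [3.14, -0.001, 1.047]
force: [1.2, -0.2, 1.2]
gripper_width: 0.0869
grasp_force: 0.0
```

```bash
python3 - <<'E'
from h import *
from scipy.spatial.transform import Rotation as Ro
o=observe(); R=Ro.from_euler("xyz",o["ee_rot"]).as_matrix()
print(o["t"],o["tcp_pos"],o["ee_rot"],o["joint_pos"])
print("tool offset mm to (.4195,.2243,.15)",np.round(R.T@(np.array([.4195,.2243,.15])-o["tcp_pos"])*1000,1))
E
```

```text
2.3667 [0.42108664 0.15125082 0.20610001] [ 3.14042505e+00 -9.09502060e-04  1.04675442e+00] [ 1.68290021e-01 -2.26600887e-01  1.95707195e+00 -4.58197361e-05
  1.40964225e+00  6.92339782e-01]
tool offset mm to (.4195,.2243,.15) [ 62.4 -38.   56.1]
```

{"op": "arm_command", "data": {
  "delta_rot": [
    [0, 0, 0],
    [0, 0, 0],
    [0, 0, 0]
  ],
  "offset": [
    [0, 0, 0],
    [0, 0, 0],
    [0, 0, 0]
  ],
  "claw": [1, 1, 1]
}}

```text
t: 2.62
tcp_pos: [0.4214, 0.1492, 0.2059]
ee_rot: [3.141, 0.0, 1.048]
force: [0.3, 0.4, -0.2]
gripper_width: 0.0871
grasp_force: 0.0
```

```bash
cat > go.py <<'E'
from h import *
import sys
from scipy.spatial.transform import Rotation as Ro
o=observe(); R=Ro.from_euler("xyz",o["ee_rot"]).as_matrix()
print(o["t"],np.round(o["tcp_pos"],4),np.round(np.degrees(o["ee_rot"]),2),np.round(o["qd"],2),o["gripper_width"],o["force"])
a=[float(x) for x in sys.argv[1:4]]
print("offset",np.round(R.T@(np.array(a)-o["tcp_pos"])*1000,1))
E
python3 go.py .4195 .2243 .15
```

```text
2.6167 [0.4214 0.1492 0.2059] [1.7998e+02 3.0000e-02 6.0060e+01] [-0.04 -0.01  0.   -0.    0.   -0.  ] 0.08710252123749673 [ 0.29660659  0.39084104 -0.17306723]
offset [ 64.2 -39.2  55.8]
```

{"op": "arm_command", "data": {
  "delta_rot": [
    [0, 0, 0],
    [0, 0, 0],
    [0, 0, 0],
    [0, 0, 0],
    [0, 0, 0],
    [0, 0, 0],
    [0, 0, 0],
    [0, 0, 0],
    [0, 0, 0],
    [0, 0, 0],
    [0, 0, 0],
    [0, 0, 0],
    [0, 0, 0],
    [0, 0, 0],
    [0, 0, 0],
    [0, 0, 0],
    [0, 0, 0]
  ],
  "offset": [
    [40, -24, 30],
    [64, -39, 40],
    [64, -39, 40],
    [64, -39, 55],
    [64, -39, 70],
    [64, -39, 82],
    [64, -39, 92],
    [64, -39, 97],
    [64, -39, 97],
    [64, -39, 97],
    [64, -39, 97],
    [64, -39, 97],
    [64, -39, 97],
    [64, -39, 97],
    [64, -39, 97],
    [64, -39, 97],
    [64, -39, 97]
  ],
  "claw": [1, 1, 1, 1, 1, 1, 1, 1, 1, 0.6, 0.5, 0.4, 0.3, 0.3, 0.3, 0.3, 0.3]
}}

```text
t: 4.03
tcp_pos: [0.4197, 0.2242, 0.1088]
ee_rot: [3.142, -0.0, 1.047]
force: [0.0, 0.4, 0.0]
gripper_width: 0.0415
grasp_force: 0.0
```

```bash
python3 go.py .6712 -.029 .27
```

```text
4.0333 [0.4197 0.2242 0.1088] [179.99  -0.    59.98] [ 0.  0.  0. -0. -0. -0.] 0.041544747956580676 [0.02944108 0.37577797 0.03508935]
offset [ -93.4  344.4 -161.1]
```

```bash
python3 - <<'E'
from m import *
print(observe()["gripper_width"],observe()["grasp_force"])
t={}
for c in("top","side"):
    im,d=optics.snapshot(c); np.savez(f"{c}1.npz",im=im,d=d); t[c]=im
o=np.hstack([cv2.resize(t["top"][195:315,95:215],(400,400)),cv2.resize(t["side"][200:360,210:370],(400,400))])
cv2.imwrite("pics/g1.png",o[...,::-1])
E
```

```text
0.041544747956580676 0.0
```

View pics/g1.png

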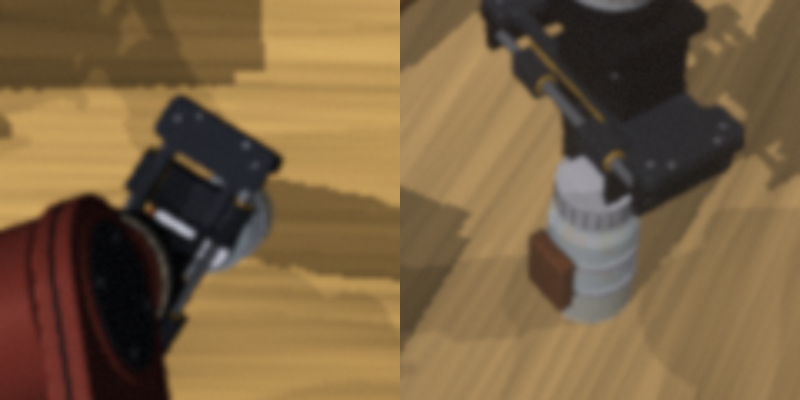

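```bash
python3 - <<'E'
from m import *
im,P=load("side",1)
C=optics.camera_info("side");T=np.linalg.inv(np.array(C["extrinsics"]));K=np.array(C["camera_matrix"])
def pr(p):
    q=T@np.r_[p,1]; return np.round([192 and K[1,1]*-q[1]/-q[2]+K[1,2],K[0,0]*q[0]/-q[2]+K[0,2]],1)
print("tcp px",pr(observe()["tcp_pos"]),"lid px",pr([.4195,.2243,.13]))
j=near(P,(.42,.225),.07,.09,.2)
k=j&(im.max(-1)<60); q=P[k]
for z in np.arange(.09,.2,.01):
    s=q[(q[:,2]>z)&(q[:,2]<z+.01)]; print(round(z,2),len(s),np.round(np.median(s,0),3) if len(s) else "",np.round([s.min(0),s.max(0)],3).tolist() if len(s) else "")
l=j&(im.min(-1)>100)&(abs(P[...,2]-.1295)<.004); print("lid",l.sum(),np.round([P[l].min(0),P[l].max(0)],3))
cv2.imwrite("pics/g2.png",cv2.resize(im[205:325,210:370],(800,600),interpolation=cv2.INTER_CUBIC)[...,::-1])
E
```

```text
tcp px [277.3 287.9] lid px [269.6 288.6]
0.09 0  
0.1 0  
0.11 0  
0.12 0  
0.13 18 [0.419 0.229 0.139] [[0.392, 0.216, 0.135], [0.445, 0.247, 0.14]]
0.14 48 [0.401 0.239 0.144] [[0.393, 0.219, 0.14], [0.446, 0.248, 0.15]]
0.15 35 [0.402 0.24  0.155] [[0.395, 0.221, 0.15], [0.446, 0.249, 0.16]]
0.16 33 [0.435 0.223 0.165] [[0.396, 0.21, 0.16], [0.446, 0.25, 0.17]]
0.17 16 [0.436 0.217 0.174] [[0.396, 0.213, 0.17], [0.446, 0.251, 0.18]]
0.18 17 [0.441 0.216 0.183] [[0.436, 0.212, 0.18], [0.444, 0.22, 0.188]]
0.19 13 [0.445 0.221 0.194] [[0.443, 0.218, 0.191], [0.45, 0.223, 0.199]]
0.2 0  
lid 378 [[0.392 0.214 0.126]
 [0.447 0.256 0.133]]
```

View pics/g2.png

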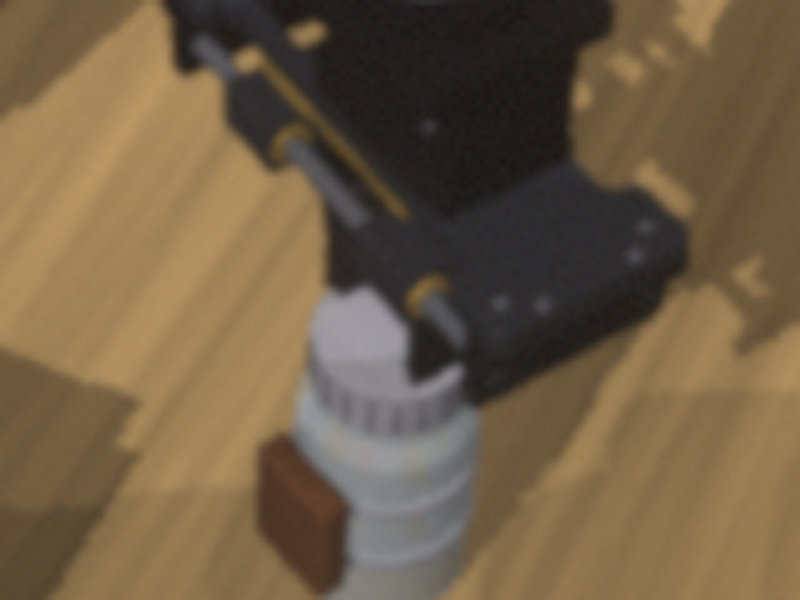

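The jar has not moved (lid near side-view (270,288)) and the fingers ended up about 41 mm apart with no grip force. The tips look to be just above the lid. I'll lift clear and measure where the tips really are against the reported TCP.

{"op": "arm_command", "data": {
  "delta_rot": [
    [0, 0, 0],
    [0, 0, 0],
    [0, 0, 0],
    [0, 0, 0],
    [0, 0, 0]
  ],
  "offset": [
    [0, 0, -10],
    [0, 0, -30],
    [0, 0, -60],
    [0, 0, -60],
    [0, 0, -60]
  ],
  "claw": [0.5, 0.5, 0.5, 0.5, 0.5]
}}

```text
t: 4.55
tcp_pos: [0.4215, 0.2247, 0.1716]
ee_rot: [3.138, -0.004, 1.047]
force: [0.8, -0.4, 0.4]
gripper_width: 0.0433
grasp_force: 0.0
```

```bash
python3 - <<'E'
from m import *
o=observe();print(o["tcp_pos"],o["gripper_width"],o["grasp_force"])
im,d=optics.snapshot("side"); np.savez("side2.npz",im=im,d=d); P=cloud("side",d)
print("lid",np.round([P[near(P,(.42,.225),.04,.125,.134)].min(0),P[near(P,(.42,.225),.04,.125,.134)].max(0)],3))
k=near(P,(.42,.225),.075,.136,.3)
q=P[k]
for z in np.arange(.14,.29,.01):
    s=q[(q[:,2]>z)&(q[:,2]<z+.01)]; print(round(z,2),len(s),np.round([s.min(0),s.max(0)],3).tolist() if len(s) else "")
cv2.imwrite("pics/g3.png",cv2.resize(im[185:325,200:390],(800,590),interpolation=cv2.INTER_CUBIC)[...,::-1])
E
```

```text
[0.42148977 0.22474392 0.17160825] 0.043326707228560496 0.0
lid [[0.39  0.197 0.125]
 [0.448 0.256 0.134]]
0.14 0 
0.15 0 
0.16 0 
0.17 0 
0.18 0 
0.19 38 [[0.392, 0.211, 0.195], [0.452, 0.25, 0.2]]
0.2 85 [[0.392, 0.212, 0.2], [0.452, 0.252, 0.21]]
0.21 71 [[0.393, 0.214, 0.21], [0.453, 0.251, 0.22]]
0.22 63 [[0.394, 0.209, 0.22], [0.453, 0.252, 0.23]]
0.23 57 [[0.395, 0.207, 0.23], [0.456, 0.252, 0.24]]
0.24 31 [[0.396, 0.208, 0.24], [0.453, 0.253, 0.249]]
0.25 18 [[0.444, 0.211, 0.25], [0.45, 0.22, 0.259]]
0.26 25 [[0.389, 0.217, 0.261], [0.459, 0.282, 0.27]]
0.27 158 [[0.381, 0.22, 0.27], [0.493, 0.286, 0.28]]
0.28 567 [[0.377, 0.201, 0.28], [0.494, 0.287, 0.29]]
```

View pics/g3.png

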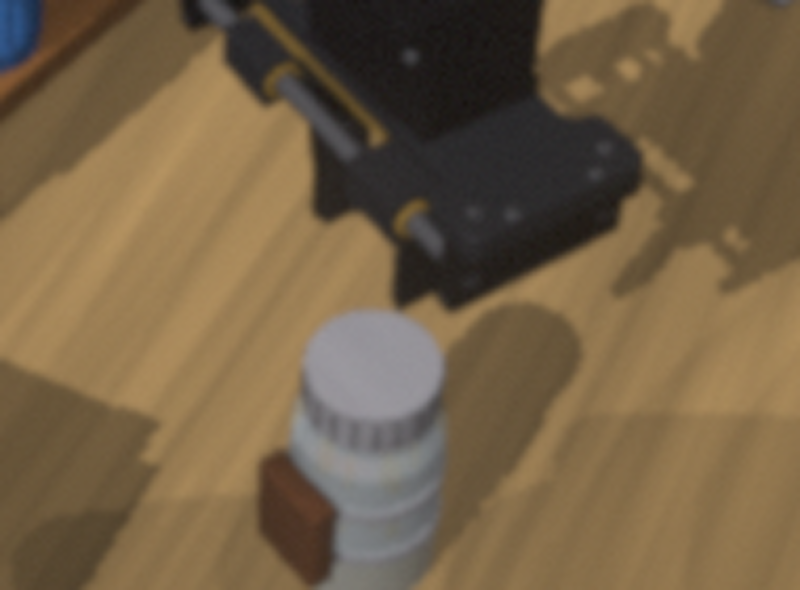

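The visible fingertips sit about 24 mm above the reported TCP (around 0.195 m against 0.1716 m), so the first closing passed over the lid without touching it. I'll open and go down about 24 mm lower than before.

{"op": "arm_command", "data": {
  "delta_rot": [
    [0, 0, 0],
    [0, 0, 0],
    [0, 0, 0],
    [0, 0, 0],
    [0, 0, 0],
    [0, 0, 0],
    [0, 0, 0],
    [0, 0, 0],
    [0, 0, 0],
    [0, 0, 0],
    [0, 0, 0],
    [0, 0, 0],
    [0, 0, 0],
    [0, 0, 0],
    [0, 0, 0],
    [0, 0, 0]
  ],
  "offset": [
    [0, 0, 0],
    [0, 0, 0],
    [0, 0, 0],
    [0, 0, 0],
    [0, 0, 0],
    [0, 0, 0],
    [0, 0, 0],
    [0, 0, 0],
    [0, 0, 10],
    [0, 0, 25],
    [0, 0, 40],
    [0, 0, 55],
    [0, 0, 68],
    [0, 0, 78],
    [0, 0, 84],
    [0, 0, 84]
  ],
  "claw": [1, 1, 1, 1, 1, 1, 1, 1, 1, 1, 1, 1, 1, 1, 1, 1]
}}

```text
t: 5.93
tcp_pos: [0.4186, 0.2237, 0.0831]
ee_rot: [-3.14, 0.002, 1.047]
force: [0.0, -0.3, 0.2]
gripper_width: 0.0871
grasp_force: 0.0
```

{"op": "arm_command", "data": {
  "delta_rot": [
    [0, 0, 0],
    [0, 0, 0],
    [0, 0, 0],
    [0, 0, 0],
    [0, 0, 0],
    [0, 0, 0],
    [0, 0, 0],
    [0, 0, 0]
  ],
  "offset": [
    [0, 0, 0],
    [0, 0, 0],
    [0, 0, 0],
    [0, 0, 0],
    [0, 0, 0],
    [0, 0, 0],
    [0, 0, 0],
    [0, 0, 0]
  ],
  "claw": [0.6, 0.6, 0.6, 0.6, 0.5, 0.5, 0.5, 0.5]
}}

```text
t: 6.6
tcp_pos: [0.42, 0.2243, 0.0853]
ee_rot: [3.141, -0.001, 1.047]
force: [-1.3, 0.5, 3.3]
gripper_width: 0.0577
grasp_force: 30.0
```

Held: 57.7 mm across the lid, 30 N. Lifting above the tumblers, carrying over and turning.

{"op": "arm_command", "data": {
  "delta_rot": [
    [0, 0, 0],
    [0, 0, 0],
    [0, 0, 0],
    [0, 0, 0],
    [0, 0, 0],
    [0, 0, 0],
    [0, 0, 0],
    [0, 0, 0],
    [0, 0, 0.1],
    [0, 0, 0.2],
    [0, 0, 0.3],
    [0, 0, 0.4],
    [0, 0, 0.5],
    [0, 0, 0.6],
    [0, 0, 0.7],
    [0, 0, 0.8],
    [0, 0, 0.9],
    [0, 0, 1.0],
    [0, 0, 1.1],
    [0, 0, 1.2]
  ],
  "offset": [
    [0, 0, -5],
    [0, 0, -20],
    [0, 0, -50],
    [0, 0, -80],
    [0, 0, -110],
    [0, 0, -140],
    [0, 0, -170],
    [0, 0, -200],
    [-3, 12, -205],
    [-10, 35, -205],
    [-17, 62, -205],
    [-25, 90, -205],
    [-33, 120, -205],
    [-41, 150, -205],
    [-49, 180, -205],
    [-57, 210, -205],
    [-65, 240, -205],
    [-73, 270, -205],
    [-81, 297, -205],
    [-88, 322, -205]
  ],
  "claw": [0.5, 0.5, 0.5, 0.5, 0.5, 0.5, 0.5, 0.5, 0.5, 0.5, 0.5, 0.5, 0.5, 0.5, 0.5, 0.5, 0.5, 0.5, 0.5, 0.5]
}}

```text
t: 8.27
tcp_pos: [0.6547, -0.0148, 0.2881]
ee_rot: [3.141, 0.003, -0.159]
force: [-0.1, 1.0, -5.4]
gripper_width: 0.0572
grasp_force: 30.0
```

{"op": "arm_command", "data": {
  "delta_rot": [
    [0, 0, 0.09],
    [0, 0, 0.09],
    [0, 0, 0.09],
    [0, 0, 0.09],
    [0, 0, 0.09]
  ],
  "offset": [
    [0, 0, 0],
    [0, 0, 0],
    [0, 0, 0],
    [0, 0, 0],
    [0, 0, 0]
  ],
  "claw": [0.5, 0.5, 0.5, 0.5, 0.5]
}}

```text
t: 8.68
tcp_pos: [0.654, -0.0123, 0.2898]
ee_rot: [-3.142, 0.0, -0.24]
force: [1.4, 0.6, -4.1]
gripper_width: 0.0572
grasp_force: 30.0
```

```bash
python3 go.py .6712 -.029 .285; python3 - <<'E'
from m import *
t={}
for c in("top","side"):
    im,d=optics.snapshot(c); np.savez(f"{c}3.npz",im=im,d=d); t[c]=im
    P=cloud(c,d);hsv=cv2.cvtColor(im,cv2.COLOR_RGB2HSV)
    k=near(P,(.668,-.02),.1,.215,.3)&(hsv[...,0]<15)&(hsv[...,1]>90)&(hsv[...,2]<130)
    q=P[k]; print(c,k.sum(),np.round(np.median(q,0),3) if len(q) else "")
    g=near(P,(.668,-.02),.06,.205,.34)&(hsv[...,1]<60)&(im.max(-1)>70); q=P[g]; print("jar",len(q),np.round(np.percentile(q,[2,50,98],axis=0),3) if len(q) else "")
o=np.hstack([cv2.resize(t["top"][90:230,170:350],(400,311)),cv2.resize(t["side"][20:220,130:380],(400,311))])
cv2.imwrite("pics/h.png",o[...,::-1])
E
```

```text
8.6833 [ 0.654  -0.0123  0.2898] [-1.800e+02  2.000e-02 -1.377e+01] [ 0.   -0.   -0.   -0.   -0.    0.01] 0.05722383750302283 [ 1.36799865  0.62121956 -4.13380667]
offset [20.7 12.1  4.8]
top 1 [ 0.627 -0.031  0.22 ]
jar 221 [[ 0.622 -0.035  0.239]
 [ 0.627 -0.007  0.299]
 [ 0.644  0.016  0.335]]
side 94 [0.693 0.002 0.263]
jar 1723 [[ 0.622 -0.026  0.21 ]
 [ 0.64   0.013  0.274]
 [ 0.677  0.023  0.335]]
```

View pics/h.png

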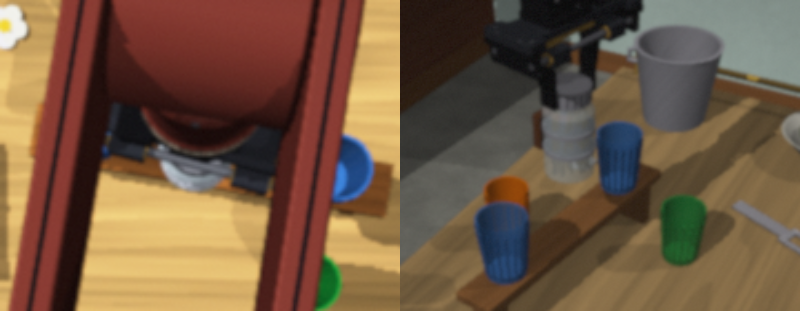

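```bash
cat > ax.py <<'E'
from m import *
import sys
def jarfit(tag,c0,foot):
    im,P=load("side",tag);hsv=cv2.cvtColor(im,cv2.COLOR_RGB2HSV)
    pl=near(P,c0,.07,foot+.027,foot+.08)&(hsv[...,0]<15)&(hsv[...,1]>90)&(hsv[...,2]<130)
    for r_,a,b in((.029,.107,.127),(.033,.015,.085)):
        g=near(P,c0,.042,foot+a,foot+b)&~cv2.dilate(pl.astype(np.uint8),np.ones((5,5))).astype(bool)&(im.max(-1)>70)&(hsv[...,1]<90); p=P[g]
        ct=circ(p,r_)[:2]; print("axis",r_,g.sum(),ct,np.std(np.hypot(*(p[:,:2]-ct).T)-r_))
    q=P[pl]; pc,n,k=plane(q); t=np.array([-n[1],n[0]]); t*=np.sign((pc-ct)@t); n=n*np.sign((pc-ct)@n)
    print("plaque",len(q),k,"dirT",np.degrees(np.arctan2(t[1],t[0])),"n offset",(pc-ct)@n, "radial",(q[:,:2]-ct)@t@np.ones(len(q))/len(q),np.percentile((q[:,:2]-ct)@t,[2,98]))
    d=q[:,:2]-ct; print("mean dir",np.degrees(np.arctan2(*d.mean(0)[::-1])),"z",q[:,2].min(),q[:,2].max())
    print("dir if side face n=20:",np.degrees(np.arctan2(*(np.median(d,0))[::-1])-np.arcsin(.02/np.hypot(*np.median(d,0)))))
if __name__=="__main__": jarfit(sys.argv[1],(float(sys.argv[2]),float(sys.argv[3])),float(sys.argv[4]))
E
python3 ax.py 3 .654 -.0123 .207; python3 ax.py 0 .4195 .225 0
```

```text
axis 0.029 162 [ 0.6626 -0.0072] 0.007164050241050607
axis 0.033 936 [ 0.6552 -0.0116] 0.0012699213836082927
plaque 94 30 dirT 99.52867068650134 n offset 0.03894415285047588 radial 0.006551674085173765 [0.00015043 0.01077713]
mean dir 18.804161260406282 z 0.23662161420535444 0.285916979285165
dir if side face n=20: -10.227270656032653
axis 0.029 229 [0.4195 0.2253] 0.0029068993798149682
axis 0.033 541 [0.4195 0.2254] 0.0008688932228297644
plaque 332 209 dirT 155.25565398346097 n offset 0.045016306651342645 radial 0.00492424706015597 [-0.01517613  0.01987239]
mean dir 71.7853336762645 z 0.03145309485093917 0.079996727108816
dir if side face n=20: 45.34136586986601
```

{"op": "arm_command", "data": {
  "delta_rot": [
    [0, 0, 0.01],
    [0, 0, 0.01],
    [0, 0, 0.01],
    [0, 0, 0.01],
    [0, 0, 0.01],
    [0, 0, 0.01],
    [0, 0, 0.01],
    [0, 0, 0.01],
    [0, 0, 0.01],
    [0, 0, 0.01],
    [0, 0, 0.01],
    [0, 0, 0.01],
    [0, 0, 0.01],
    [0, 0, 0.01],
    [0, 0, 0.01],
    [0, 0, 0.01]
  ],
  "offset": [
    [10, 6, 0],
    [20, 12, 0],
    [20, 12, 0],
    [20, 12, 10],
    [20, 12, 25],
    [20, 12, 40],
    [20, 12, 55],
    [20, 12, 70],
    [20, 12, 82],
    [20, 12, 92],
    [20, 12, 99],
    [20, 12, 104],
    [20, 12, 107],
    [20, 12, 109],
    [20, 12, 109],
    [20, 12, 109]
  ],
  "claw": [0.5, 0.5, 0.5, 0.5, 0.5, 0.5, 0.5, 0.5, 0.5, 0.5, 0.5, 0.5, 0.5, 0.5, 0.5, 0.5]
}}

```text
t: 10.12
tcp_pos: [0.6714, -0.0297, 0.1815]
ee_rot: [-3.141, -0.001, -0.253]
force: [0.1, -0.4, -3.5]
gripper_width: 0.0576
grasp_force: 30.0
```

```bash
python3 go.py .6705 -.0283 .1751; python3 - <<'E'
from m import *
im,d=optics.snapshot("side"); np.savez("side4.npz",im=im,d=d)
E
python3 ax.py 4 .671 -.0275 .096
```

```text
10.1167 [ 0.6714 -0.0297  0.1815] [-1.7999e+02 -6.0000e-02 -1.4510e+01] [-0. -0. -0. -0.  0. -0.] 0.0575751486887929 [ 0.08753476 -0.43165112 -3.49507889]
offset [-1.2 -1.2  6.4]
axis 0.029 86 [ 0.6726 -0.0284] 0.0024522097114067906
axis 0.033 740 [ 0.6727 -0.0288] 0.0013989441829219556
plaque 75 57 dirT -15.324025940568978 n offset 0.022693733673476213 radial 0.03347824206308882 [0.02877132 0.03988377]
mean dir 18.12707763934443 z 0.1261196978324466 0.1759746063193559
dir if side face n=20: -11.034023872502178
```

{"op": "arm_command", "data": {
  "delta_rot": [
    [0, 0, -0.01],
    [0, 0, -0.01],
    [0, 0, -0.01],
    [0, 0, -0.01],
    [0, 0, -0.01],
    [0, 0, -0.01],
    [0, 0, -0.01],
    [0, 0, -0.01]
  ],
  "offset": [
    [-1, -1, 0],
    [-1, -1, 1],
    [-1, -1, 2],
    [-1, -1, 3],
    [-1, -1, 4],
    [-1, -1, 5],
    [-1, -1, 5.5],
    [-1, -1, 5.5]
  ],
  "claw": [0.5, 0.5, 0.5, 0.5, 0.5, 0.5, 0.5, 0.5]
}}

```text
t: 10.83
tcp_pos: [0.6705, -0.0285, 0.1755]
ee_rot: [-3.142, -0.0, -0.243]
force: [0.1, 0.9, -3.2]
gripper_width: 0.0575
grasp_force: 30.0
```

{"op": "arm_command", "data": {
  "delta_rot": [
    [0, 0, 0],
    [0, 0, 0],
    [0, 0, 0]
  ],
  "offset": [
    [0, 0, 0.5],
    [0, 0, 1],
    [0, 0, 1]
  ],
  "claw": [0.5, 0.5, 0.5]
}}

```text
t: 11.08
tcp_pos: [0.6709, -0.0286, 0.1754]
ee_rot: [-3.142, -0.002, -0.243]
force: [0.4, 0.5, 1.7]
gripper_width: 0.0571
grasp_force: 30.0
```

Contact with the shelf: the vertical force went from −3.2 to +1.7 N. Releasing and going straight up.

{"op": "arm_command", "data": {
  "delta_rot": [
    [0, 0, 0],
    [0, 0, 0],
    [0, 0, 0],
    [0, 0, 0],
    [0, 0, 0],
    [0, 0, 0],
    [0, 0, 0],
    [0, 0, 0],
    [0, 0, 0],
    [0, 0, 0],
    [0, 0, 0],
    [0, 0, 0],
    [0, 0, 0],
    [0, 0, 0]
  ],
  "offset": [
    [0, 0, 0],
    [0, 0, 0],
    [0, 0, 0],
    [0, 0, 0],
    [0, 0, 0],
    [0, 0, 0],
    [0, 0, 0],
    [0, 0, -10],
    [0, 0, -25],
    [0, 0, -45],
    [0, 0, -70],
    [0, 0, -100],
    [0, 0, -130],
    [0, 0, -150]
  ],
  "claw": [0.7, 0.8, 0.9, 1, 1, 1, 1, 1, 1, 1, 1, 1, 1, 1]
}}

```text
t: 12.25
tcp_pos: [0.671, -0.0285, 0.3291]
ee_rot: [-3.141, -0.005, -0.243]
force: [-0.2, -0.2, -0.6]
gripper_width: 0.0869
grasp_force: 0.0
```

{"op": "arm_command", "data": {
  "delta_rot": [
    [0, 0, 0],
    [0, 0, 0],
    [0, 0, 0],
    [0, 0, 0],
    [0, 0, 0],
    [0, 0, 0],
    [0, 0, 0],
    [0, 0, 0],
    [0, 0, 0],
    [0, 0, 0],
    [0, 0, 0]
  ],
  "offset": [
    [-40, 0, 0],
    [-80, 0, 0],
    [-120, 0, 0],
    [-160, 0, 0],
    [-200, 0, 0],
    [-240, 0, 0],
    [-270, 0, 0],
    [-290, 0, 0],
    [-290, 0, 0],
    [-290, 0, 0],
    [-290, 0, 0]
  ],
  "claw": [1, 1, 1, 1, 1, 1, 1, 1, 1, 1, 1]
}}

```text
t: 13.17
tcp_pos: [0.3895, 0.0412, 0.3251]
ee_rot: [-3.141, -0.002, -0.243]
force: [0.4, -0.4, -0.6]
gripper_width: 0.0871
grasp_force: 0.0
```

```bash
python3 - <<'E'
from m import *
t={}
for c in("top","side"):
    im,d=optics.snapshot(c); np.savez(f"{c}5.npz",im=im,d=d); t[c]=im; P=cloud(c,d); hsv=cv2.cvtColor(im,cv2.COLOR_RGB2HSV)
    j=near(P,(.671,-.028),.05,.214,.228); p=P[j]; print(c,"lid",j.sum(),np.round((np.percentile(p,1,axis=0)+np.percentile(p,99,axis=0))/2,4) if j.any() else "")
    for n,k0 in(("L",(.693,.097)),("R",(.654,-.156))):
        blue=(hsv[...,0]>100)&(hsv[...,0]<125)&(hsv[...,1]>120)
        k=near(P,k0,.06,.17,.195)&blue; print(c,n,circ(P[k],.0335) if k.sum()>50 else k.sum())
    try: print(np.round(shelf(P,hsv,np.radians(-8.8)),4))
    except Exception as e: print(e)
    b=near(P,(.671,-.028),.07,.158,.177)&(hsv[...,0]<15)&(hsv[...,1]>90)&(hsv[...,2]<130); q=P[b]; print("plq",len(q),cv2.minAreaRect((q[:,:2]*1000).astype(np.float32)) if len(q)>5 else "")
a=cv2.resize(t["top"][110:220,180:350],(800,518),interpolation=cv2.INTER_CUBIC)
a=np.hstack([cv2.resize(a,(440,290)),cv2.resize(t["side"][70:230,140:340],(360,290))])
cv2.imwrite("pics/f.png",a[...,::-1])
E
python3 ax.py 5 .671 -.0275 .09
```

```text
top lid 577 [ 0.6713 -0.0296  0.2197]
top L [0.6917 0.094  0.033 ]
top R [ 0.6525 -0.1558  0.033 ]
[ 1.100e+01  5.940e-02 -8.000e-04 -2.235e-01 -2.046e-01  1.957e-01]
plq 32 ((711.7754516601562, -36.610443115234375), (37.69249725341797, 8.02196216583252), 76.6927490234375)
side lid 370 [ 0.6703 -0.0261  0.218 ]
side L [0.6921 0.0981 0.033 ]
side R [ 0.6534 -0.1528  0.033 ]
[ 5.000e+00  6.050e-02 -2.500e-03 -5.282e-01 -2.014e-01  2.007e-01]
plq 26 ((709.51611328125, -19.923791885375977), (17.902923583984375, 9.831130027770996), 84.78864288330078)
axis 0.029 201 [ 0.672  -0.0276] 0.0017350556500705515
axis 0.033 732 [ 0.6718 -0.0274] 0.0013319060599147631
plaque 74 27 dirT 104.33707544739686 n offset 0.040096871065930906 radial 0.002933913639758282 [-0.00670042  0.00676098]
mean dir 18.509052275879927 z 0.11888263268863353 0.16979048768091176
dir if side face n=20: -10.036419344447879
```

View pics/f.png

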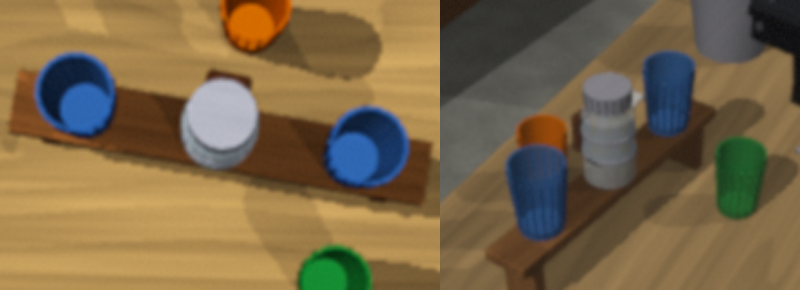

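The jar stands centred between the tumblers with its plaque on the far side; lid centre is within about 1.5 mm of target and yaw about −9 to −10° against the shelf's −9°. The tumblers have not moved.

```bash
python3 -c "
from rig import order
print(order.hand_in())"
```

```text
the job is handed in; nothing more can be done
None
```

The jar stands upright on the shelf, midway between the blue tumblers to about 1.5 mm and with its plaque square to the far edge to about 1°; the first grasp closed just above the lid without touching it, the tumblers and opener were left alone, and the job is handed in at about 13 s.

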